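# Shut off the spray-gun air in the bench valve box

### The arm

A 6-joint arm with a two-finger parallel gripper is mounted at the origin on the work surface. World frame = base frame: x ahead of the robot, y to its left, z up, the work surface at z = 0. Lengths are in m, angles in rad, forces in N, time in s.
With the tool pointing down it reaches from about 0.275 to 0.825 m from the base axis. Payload 4.9 kg.
Tool frame: the origin (TCP) lies midway between the tips of the shut fingers; the grasp point (between the pads) lies 19 mm behind it (bot.grip_depth is the distance from the TCP to the grasp point, in m); y points along the fingers, x is the direction in which the jaws open and shut, and the axes are right-handed (so a half turn about y gives the same grasp; the last joint's range is limited). The gripper opens to 85 mm and grips with 20 to 120 N. Pads are 22 mm wide; open, the fingers measure 114 mm over their backs; the gripper's body (76 mm by 85 mm) begins 54 mm behind the grasp point. The pads swing forward as they close: fully open they stand 13 mm farther back than shut.
Start: joints at [0.986, 0.326, -0.193, 1.052, 0, 1.437], TCP at [0.24, 0.495, 0.231] pointing down, gripper open.
Joint ranges: [-2.65, 2.65], [-0.97, 1.79], [-1.3, 1.35], [-1.93, 2.1], [-1.47, 1.37], [-3.14, 3.14]. Speed limits (rad/s): [2.57, 2.57, 3.14, 3.14, 3.14, 3.14].

### API

Orientations are given as a unit quaternion [w, x, y, z].
In Python, from cell import bot gives the robot as it stands. Calls block until the motion is done:
- bot.move_pose(position, orientation): joint-space move of the TCP to a pose.
- bot.move_linear(position, speed=0.15, rotation=None, until_force=None): straight line of the TCP; rotation=None keeps the orientation; speed is the mean speed in m/s. With until_force (N) it stops when the force on the tool has changed by that much, and returns True; else False.
- bot.goto_joints(angles): joint-space move.
- bot.set_gripper(opening, grasp_force=None): opening from 0.0 (shut) to 1.0 (fully open); grasp_force is the grip in N (None keeps the last); returns when the fingers have stopped.
- bot.wait(seconds).
- bot.solve_ik(position, orientation): joint angles nearest the present ones, or None.
- bot.camera(name): name is "side" or "top" or "wrist"; returns the picture (400x640x3 uint8, red, green, blue); there is no depth.
- bot.calibration(name): a dict with "mtx" (3x3 intrinsics, pixels), "k1" (the pictures are not rectified: a ray, as slopes to the right and down, at radius r is drawn at 1 + k1 r^2 times it, then the intrinsics apply), "extrinsics" (4x4, takes a point from world to camera coordinates); the wrist camera has in their place "hand_eye" (4x4, takes a point from camera to tool coordinates, whose origin is the TCP and whose axes are the tool frame's). Camera axes: x right, y down, z forward; pixel columns grow to the right and rows downward; lengths in m; the calibration is good to about 2 mm. A picture is of the moment at which its call begins: read the wrist's pose just before it. calibration takes no time and is no camera call.
A pose or a line that the arm cannot do raises bot.PlanningError and nothing moves.
- bot.close_job(): hands the job in, once; it reports no verdict.
Trained networks look in the newest picture that a camera, given by its name, has taken for a name from the list of things; names that differ only in an ending like _2 or _b are one class to them, and where a whole thing is asked for, a point or a joint stands for the part that bears it (a point fixed in the world has none). Each returns a list of dicts, best first, with "confidence" (0 to 1); they miss things now and then, are a little off and sometimes report something else, mostly with a low value. They report only what shows in the picture. A call takes as long as a camera call. They do not tell look-alikes from the thing itself.
- bot.search_frame(camera, thing): "bbox" ([left, top, width, height] in pixels, round what is visible of it).
Readings, each from a call of its own:
- bot.read_clock(): time.
- bot.read_joint_positions(): joint angles.
- bot.read_joint_vel(): joint speeds.
- bot.read_joint_efforts(): joint torques, N m.
- bot.read_position(): TCP position.
- bot.read_tool_rot(): TCP orientation.
- bot.read_ft_force(): force on the tool from outside, world axes, zero at the start.
- bot.read_moment(): the same for the moment, N m.
- bot.read_gripper_width(): opening from 0.0 (shut) to 1.0 (fully open).
Only numpy, scipy, OpenCV 4.12 (cv2) and the standard library are available. Lean on these libraries where they do the work, as an engineer would, in place of code of your own. Each camera call takes 0.05 s, during which the arm holds its last target.

### The job

Shut off the air to the glaze spray gun at the bench valve box: with your fingertips push the yellow cover by its front pull all the way back to the rear stop, sliding it along its rails without lifting it, then gently push the red lever clockwise until it is fully shut, square across its pipe. Pinch or force neither of them; leave the cover open, and leave the blue levers, bottle, stamp and bowl as they are.

Things in the scene. Friction and masses are not known exactly. Their poses are not given: they have to be found in the camera images.
- box: Grey steel air-valve box fixed to the bench, 290 mm (x) by 360 mm (y), top plane 80 mm up. Origin: centre of its underside; z up; -x is its front, where three steel couplings stick out 47 mm, 32 mm up. In the top's front half a bay (x -133 to 0, y -164 to +164 mm) opens over the valves; the rear half is a fixed deck. Rails 8 mm wide, 12 mm above the top run along both y edges and across the rear (stop).
- cover: Yellow aluminium cover sheet, 150 mm (x) by 340 mm (y) by 4 mm, 0.5 kg, lying loose on the box top between the side rails (2 mm play each side); it slides along the box's x with light friction. Origin: centre of its underside, 80 mm above the bench; axes as the box's. In the box's frame its origin is at x = -70 to -56 mm when shut over the bay, +62 mm when fully back at the rear stop.
- cover_pull (a point): Middle of the front (-x) face of the cover's pull: an upright yellow flange along the cover's front edge, 150 mm long in y, 4 mm thick, from the sheet's top (84 mm above the bench) up to 115 mm, with a 6 mm bead on top. This point is 75 mm in front of the cover's origin and 97 mm above the bench.
- valve_red: Brass quarter-turn ball valve inside the box, its pipe level along the box's x, one of three side by side 86 mm apart (which stands where changes). The body origin is on the box's underside plane straight below the lever's pivot; axes parallel to the box's. This one has the red lever.
- red_pivot (a point): Point on the vertical axis of the red lever, at the lever's mid height, 65 mm above the bench.
- red_tip (a point): Middle of the outer end of the red lever, 62 mm from the pivot. Its red vinyl sleeve with a white band is 14 mm wide, 14 mm high (58 to 72 mm above the bench) and covers the outer 44 mm of the lever. Below it the pipe's top is 40 mm above the bench, the valve body's (within 22 mm of the axis) 46 mm, the box's floor 3 mm.
- red_lever (a joint): Angle of the red lever, rad. 0 = open: it lies along the pipe, pointing to the box's front (-x). It grows clockwise seen from above, the tip moving towards the box's +y; 1.571 = fully shut at its stop, square across the pipe, pointing along the box's +y. Stiff packing (0.22 N m) keeps it where it is left. It starts at 0 to 0.3.
- blue_a_pivot (a point): Point on the vertical axis of a blue lever of the same size and height as the red one, 65 mm above the bench; not to be touched.
- blue_a_tip (a point): Outer end of that blue lever, 62 mm from its pivot.
- blue_b_pivot (a point): Point on the vertical axis of a blue lever of the same size and height as the red one, 65 mm above the bench; not to be touched.
- blue_b_tip (a point): Outer end of that blue lever, 62 mm from its pivot.
- bottle: Clear drinking bottle with a white lid, 72 mm across, with a side handle reaching 68 mm from its axis towards its own +y, 197 mm tall, standing on the bench beside the box. Origin: centre of its underside, z up.
- stamp: Turned wooden texture stamp, upright cylinder 38 mm across, 60 mm tall, standing on the bench. Origin: centre of its underside.
- bowl: Terracotta bowl, 96 mm across, 45 mm tall, standing on the bench. Origin: centre of its underside.
Things that resemble listed ones, but are neither listed nor needed, are in the scene too. Of the things like the stamp, leave any that is turquoise; of the rest the smaller one is meant. Of the things that look like the bowl, take the one that is farthest to the robot's right at the start.

How it is judged:
On the way, in this order (a step that is already met when the one before it is completed fails the run):
1. the cover is slid back to the rear stop (within 15 mm) (x of cover in the frame of box above 0.047 m), for 0.2 s.
2. the red lever is pushed fully shut (value of joint red_lever above 1.47 rad), for 0.2 s.
At the end, for the whole second after the job is handed in: The red lever is shut (at least 1.47 of 1.571 rad), the cover lies flat and at rest on its rails within 15 mm of the rear stop, the blue levers' tips are within 15 mm and the bottle, stamp and bowl within 30 mm of where they stood, and upright (value of joint red_lever above 1.47 rad and x of cover in the frame of box between 0.047 and 0.07 m and z of cover in the frame of box between 0.076 and 0.086 m and angle between cover's own z axis and vertical below 0.06 rad and linear speed of cover below 0.02 m/s and distance of each of blue_a_tip, blue_b_tip from where it was at the start of the episode below 0.015 m and distance of each of bottle, stamp, bowl from where it was at the start of the episode below 0.03 m and angle between each of bottle, stamp, bowl's own z axis and vertical below 0.3 rad); the robot touches nothing.
It fails at once if the cover is lifted or tilted up off its rails (z of cover in the frame of box above 0.092 m or angle between cover's own z axis and vertical above 0.12 rad).
It fails at once if a blue lever is moved (distance of any of blue_a_tip, blue_b_tip from where it was at the start of the episode above 0.015 m).
It fails at once if the red valve or the cover is pinched or forced with more than 40 N (contact force between the fingers and valve_red above 40 N or contact force between the fingers and cover above 40 N).
It fails at once if the bottle, the stamp or the bowl is shifted, lifted or tipped (distance of any of bottle, stamp, bowl from where it was at the start of the episode above 0.03 m or angle between any of bottle, stamp, bowl's own z axis and vertical above 0.3 rad).
It also fails if it takes over 48 s, if anything falls off the work surface, if the arm or the gripper's body presses on something with over 40 N, if the wrist force passes 120 N, or if a joint passes its speed limit or range.

## Working session

There is one attempt and no reset: what is moved stays moved. The work goes in short steps, each a Python script; the robot and the scene stay as the last script left them, time stands still between calls to the robot, and variables do not carry over. Pictures are saved under pics/ and viewed, and the job is handed in when it is done.

```bash
ls; mkdir -p pics
python3 - <<'E'
from cell import bot
import cv2, numpy as np
print(bot.read_clock())
for n in ("side","top","wrist"):
    im=bot.camera(n); cv2.imwrite(f"pics/{n}0.png",im[:,:,::-1])
    c=bot.calibration(n); print(n,{k:np.round(np.array(v),4).tolist() for k,v in c.items()})
    for t in (["box","cover","valve_red","bottle","stamp","bowl","cover_pull"]):
        print(n,t,[(np.round(d["bbox"]).tolist(),round(d["confidence"],2)) for d in bot.search_frame(n,t)])
print(bot.read_clock(), bot.read_position(), bot.read_tool_rot())
E
```

```text
pics
0.0
side {'mtx': [[434.424, 0.0, 323.0015], [0.0, 434.424, 198.4935], [0.0, 0.0, 1.0]], 'k1': -0.0765, 'extrinsics': [[0.7226, -0.6912, 0.0075, -0.3292], [-0.4155, -0.4431, -0.7943, 0.3219], [0.5524, 0.5709, -0.6074, 0.9953], [0.0, 0.0, 0.0, 1.0]]}
side box [([277.0, 157.0, 160.0, 122.0], 0.97)]
side cover [([286.0, 176.0, 108.0, 74.0], 0.88)]
side valve_red [([322.0, 244.0, 21.0, 19.0], 0.5), ([284.0, 172.0, 112.0, 74.0], 0.46)]
side bottle [([407.0, 220.0, 40.0, 72.0], 0.81)]
side stamp [([258.0, 182.0, 14.0, 21.0], 0.82), ([221.0, 172.0, 15.0, 29.0], 0.74), ([248.0, 202.0, 13.0, 21.0], 0.73)]
side bowl [([196.0, 155.0, 26.0, 21.0], 0.86), ([282.0, 163.0, 26.0, 18.0], 0.64)]
side cover_pull [([287.0, 171.0, 110.0, 77.0], 0.62), ([413.0, 221.0, 31.0, 70.0], 0.28)]
top {'mtx': [[515.7667, 0.0, 319.5527], [0.0, 515.7667, 211.1188], [0.0, 0.0, 1.0]], 'k1': -0.0031, 'extrinsics': [[-0.0098, -0.9999, -0.0134, 0.1187], [-0.9835, 0.0121, -0.1804, 0.5423], [0.1806, 0.0114, -0.9835, 1.3799], [0.0, 0.0, 0.0, 1.0]]}
top box [([279.0, 122.0, 142.0, 130.0], 0.82)]
top cover [([288.0, 182.0,
[... 292 characters left out ...]
13.0, 14.0], 0.55)]
top bowl [([236.0, 180.0, 35.0, 29.0], 0.89), ([148.0, 242.0, 32.0, 34.0], 0.64), ([250.0, 233.0, 13.0, 15.0], 0.15)]
top cover_pull [([287.0, 180.0, 128.0, 62.0], 0.62)]
wrist {'mtx': [[309.0453, 0.0, 321.9788], [0.0, 309.0453, 201.0408], [0.0, 0.0, 1.0]], 'k1': -0.0622, 'hand_eye': [[1.0, -0.0001, 0.0002, 0.0007], [-0.0002, -0.2583, 0.9661, -0.1422], [-0.0, -0.9661, -0.2583, 0.0656], [0.0, 0.0, 0.0, 1.0]]}
wrist box []
wrist cover []
wrist valve_red []
wrist bottle []
wrist stamp [([273.0, 295.0, 48.0, 41.0], 0.58)]
wrist bowl [([378.0, 259.0, 50.0, 68.0], 0.58)]
wrist cover_pull []
1.2 [0.23962275 0.49507894 0.23127512] [ 0.59910174 -0.59909721 -0.37560005  0.37561184]
```

View pics/top0.png

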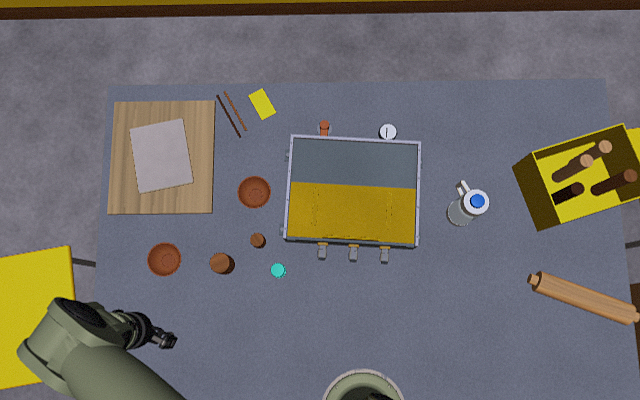

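View pics/side0.png

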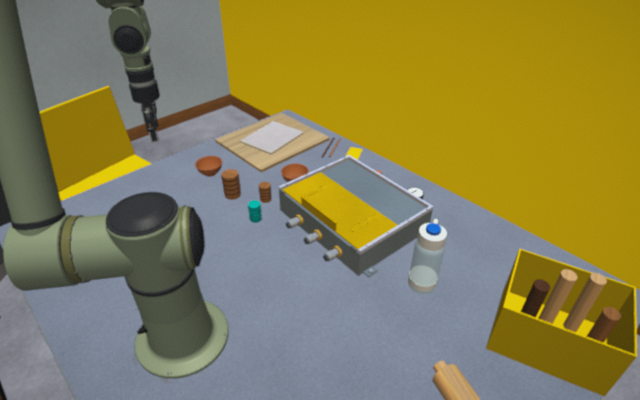

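View pics/wrist0.png

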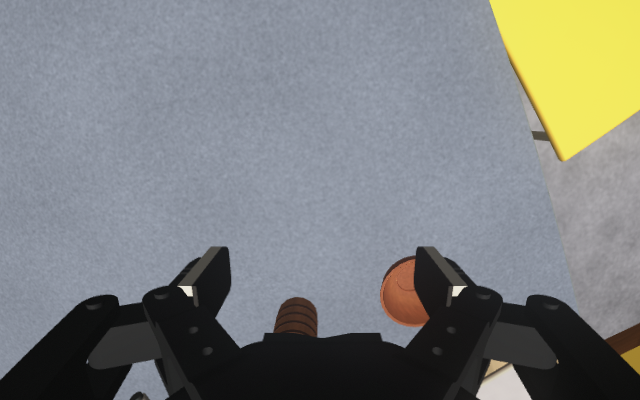

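Run:
```python
import cv2, numpy as np
im=cv2.imread("pics/top0.png")[118:278,225:435]
cv2.imwrite("pics/topcrop.png",cv2.resize(im,None,fx=3.75,fy=3.75,interpolation=cv2.INTER_CUBIC))
im=cv2.imread("pics/side0.png")[145:300,230:450]
cv2.imwrite("pics/sidecrop.png",cv2.resize(im,None,fx=3.6,fy=3.6,interpolation=cv2.INTER_CUBIC))
```

```text
(no output)
```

View pics/topcrop.png

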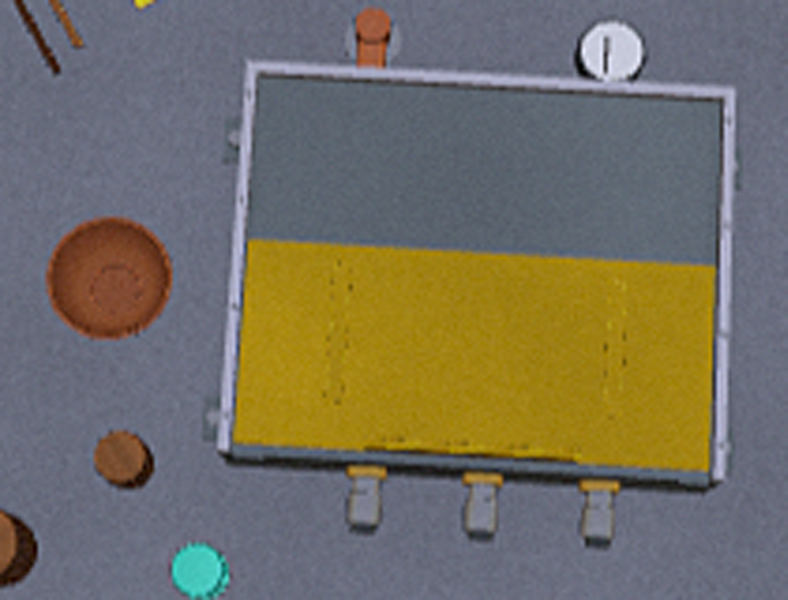

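View pics/sidecrop.png

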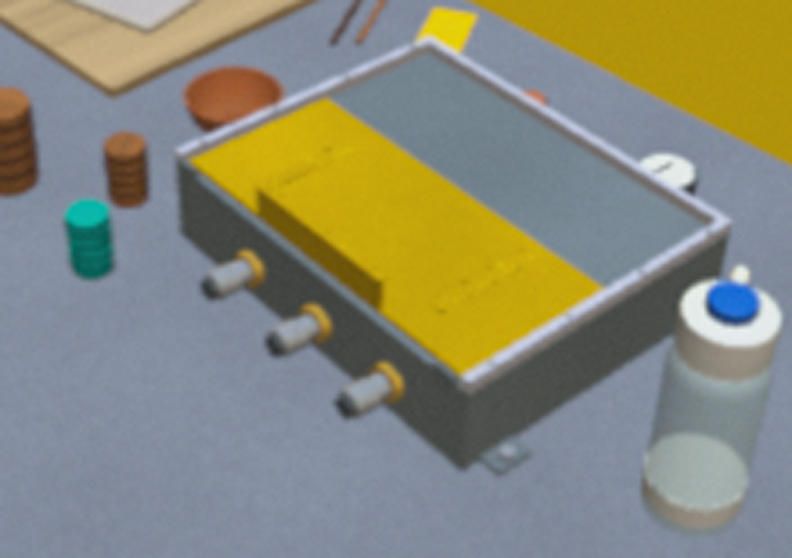

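```bash
cat > h.py <<'E'
import numpy as np, cv2
from scipy.spatial.transform import Rotation as R
from cell import bot
def wq(q): return R.from_quat([q[1],q[2],q[3],q[0]])
def cam_pose(name, pose=None):
    c=bot.calibration(name)
    if name=="wrist":
        p,q=pose; T=np.eye(4); T[:3,:3]=wq(q).as_matrix(); T[:3,3]=p
        E=np.linalg.inv(T@np.array(c["hand_eye"]))
    else: E=np.array(c["extrinsics"])
    return c,E
def pix2plane(name,uv,z,pose=None):
    c,E=cam_pose(name,pose); K=np.array(c["mtx"])
    d=np.array([c["k1"],0,0,0,0.])
    n=cv2.undistortPoints(np.array(uv,float).reshape(-1,1,2),K,d).reshape(-1,2)
    Ri=E[:3,:3].T; o=-Ri@E[:3,3]
    dirs=np.c_[n,np.ones(len(n))]@Ri.T
    z=np.broadcast_to(z,len(n))
    return o+dirs*((z-o[2])/dirs[:,2])[:,None]
def proj(name,P,pose=None):
    c,E=cam_pose(name,pose)
    P=np.array(P,float).reshape(-1,3)
    return cv2.projectPoints(P,cv2.Rodrigues(E[:3,:3])[0],E[:3,3],np.array(c["mtx"]),np.array([c["k1"],0,0,0,0.]))[0].reshape(-1,2)
def snap(name,fn):
    pose=(bot.read_position(),bot.read_tool_rot()); im=bot.camera(name); cv2.imwrite(fn,im[:,:,::-1]); return im,pose
E
python3 - <<'E'
from h import *
np.set_printoptions(precision=4,suppress=True)
def tc(p): return np.array(p)/3.75+[225,118]
c=pix2plane("top",tc([(247,63),(736,89),(219,453),(712,480)]),0.092)
print(c); RL,RR,FL,FR=c
for a,b in((RL,RR),(FL,FR),(RL,FL),(RR,FR)): print(np.linalg.norm(a-b),np.degrees(np.arctan2(*(a-b)[1::-1])))
def sc(p): return np.array(p)/3.6+[230,145]
print("side",pix2plane("side",sc([(430,40),(730,222),(180,153),(463,388)]),0.092))
cv=pix2plane("top",tc([(248,240),(715,266),(234,443),(709,471)]),0.084); print("cover",cv,cv.mean(0))
print(wq(bot.read_tool_rot()).as_matrix())
print("pull top",pix2plane("top",tc([(365,447),(580,460)]),0.115))
for p,z in (((122,458),.06),((110,270),.045),((200,570),.05)): print(pix2plane("top",tc([p]),z))
print("bottle",pix2plane("top",[(477,200)],.197))
print(bot.solve_ik([0.4,0,0.3],bot.read_tool_rot()))
E
```

```text
[[ 0.7516  0.1894  0.092 ]
 [ 0.7265 -0.1696  0.092 ]
 [ 0.462   0.2093  0.092 ]
 [ 0.4388 -0.1396  0.092 ]]
0.35988272964919255 86.0017493827835
0.34964776412942544 86.18537899019721
0.2902343923604571 -3.9242876659462103
0.2892817085256794 -5.951938407405738
side [[ 0.7493  0.1798  0.092 ]
 [ 0.7261 -0.1724  0.092 ]
 [ 0.4658  0.1997  0.092 ]
 [ 0.4327 -0.1525  0.092 ]]
cover [[ 0.6193  0.1892  0.084 ]
 [ 0.5955 -0.1499  0.084 ]
 [ 0.4702  0.1992  0.084 ]
 [ 0.4461 -0.1391  0.084 ]] [0.5328 0.0249 0.084 ]
[[ 0.4357 -0.     -0.9001]
 [ 0.9001 -0.      0.4357]
 [-0.     -1.      0.    ]]
pull top [[ 0.4621  0.1053  0.115 ]
 [ 0.4512 -0.0444  0.115 ]]
[[0.4633 0.2826 0.06  ]]
[[0.6071 0.2953 0.045 ]]
[[0.3822 0.2263 0.05  ]]
bottle [[ 0.5399 -0.2803  0.197 ]]
[-0.185   0.0006 -0.4106  1.1595 -0.      0.2657]
```

```bash
cat >> h.py <<'E'
def ori(yaw):
    "tool y down, tool x = box +y, tool z = -box x, box yaw given"
    c,s=np.cos(yaw),np.sin(yaw)
    M=np.column_stack([[-s,c,0],[0,0,-1],[-c,-s,0]])
    q=R.from_matrix(M).as_quat(); return [q[3],q[0],q[1],q[2]]
E
python3 - <<'E'
from h import *
np.set_printoptions(precision=4,suppress=True)
q=ori(np.radians(-4))
print(bot.solve_ik([0.44,0.025,0.33],q))
bot.set_gripper(0.0); print(bot.read_clock())
bot.move_pose([0.44,0.025,0.33],q); print(bot.read_clock())
im,pose=snap("wrist","pics/w1.png"); print(pose)
print(bot.search_frame("wrist","cover_pull"))
E
```

```text
[-0.111   0.0689 -0.2636  1.2383  0.     -0.0412]
1.9667
3.85
(array([0.44  , 0.0255, 0.3299]), array([ 0.5171, -0.5168, -0.4825,  0.4824]))
[{'bbox': [192.9, 184.9, 264.2, 105.4], 'confidence': 0.58}]
```

View pics/w1.png

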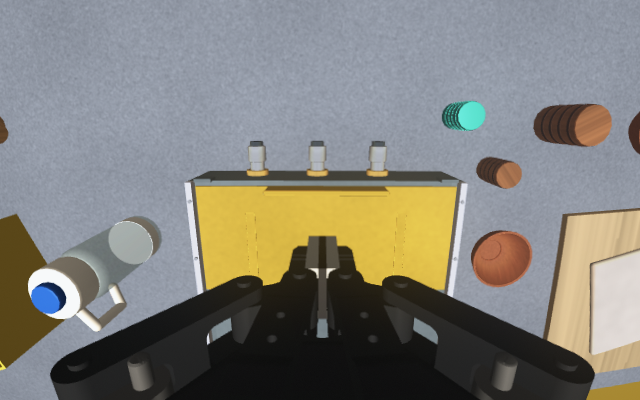

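```bash
cat >> h.py <<'E'
def box2w(P,b):
    P=np.array(P,float).reshape(-1,3); c,s=np.cos(b[2]),np.sin(b[2])
    return np.column_stack([b[0]+c*P[:,0]-s*P[:,1], b[1]+s*P[:,0]+c*P[:,1], P[:,2]])
def w2box(P,b):
    P=np.array(P,float).reshape(-1,3); c,s=np.cos(b[2]),np.sin(b[2]); d=P[:,:2]-np.array(b[:2])
    return np.column_stack([c*d[:,0]+s*d[:,1], -s*d[:,0]+c*d[:,1], P[:,2]])
E
python3 - <<'E'
from h import *
np.set_printoptions(precision=4,suppress=True)
pose=(bot.read_position(),bot.read_tool_rot())
b=(0.594,0.020,np.radians(-4))
im=cv2.imread("pics/w1.png")
S=3; x0,y0=180,135
cr=cv2.resize(im[y0:y0+110,x0:x0+300][:, :],None,fx=2.66,fy=2.66,interpolation=cv2.INTER_CUBIC)
cv2.imwrite("pics/w1crop.png",cr)
pts={"railF+":(-.145,.18,.092),"railF-":(-.145,-.18,.092),"topF+":(-.145,.18,.08),"topF-":(-.145,-.18,.08),"pull+":(-.061-.075,.075,.118),"pull-":(-.136,-.075,.118)}
for k,v in pts.items(): print(k,proj("wrist",box2w(v,b),pose), (proj("wrist",box2w(v,b),pose)-[x0,y0])*2.66)
E
```

```text
railF+ [[467.1544 180.5189]] [[763.8307 121.0802]]
railF- [[183.1834 180.1512]] [[  8.468  120.1021]]
topF+ [[463.0328 178.7296]] [[752.8672 116.3208]]
topF- [[187.1316 178.3702]] [[ 18.97   115.3646]]
pull+ [[389.0891 191.9265]] [[556.1769 151.4246]]
pull- [[261.9359 191.7708]] [[217.9494 151.0104]]
```

View pics/w1crop.png

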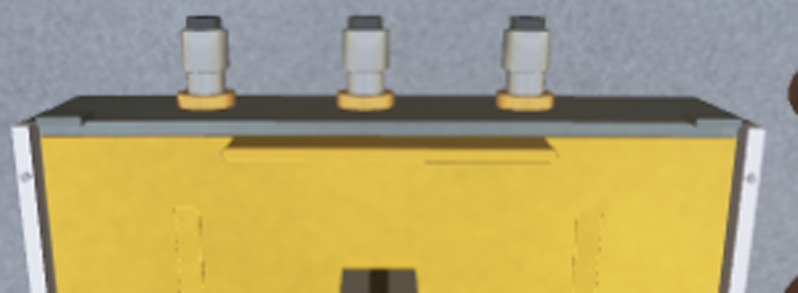

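```bash
python3 - <<'E'
from h import *
np.set_printoptions(precision=4,suppress=True)
b=(0.596,0.0195,np.radians(-4)); q=ori(b[2])
W=lambda x,y,z: box2w((x,y,z),b)[0]
bot.move_pose(W(-.185,0,.15),q)
bot.move_linear(W(-.185,0,.095),speed=0.12)
print(bot.read_clock(),bot.read_ft_force(),w2box(bot.read_position(),b))
r=bot.move_linear(W(-.145,0,.095),speed=0.06,until_force=12)
print(r,bot.read_ft_force(),w2box(bot.read_position(),b))
snap("side","pics/s2.png")
if not r:
    r=bot.move_linear(W(-.040,0,.095),speed=0.08,until_force=14)
    print(r,bot.read_clock(),bot.read_ft_force(),w2box(bot.read_position(),b))
E
python3 - <<'E'
import cv2
im=cv2.imread("pics/s2.png")[100:300,230:450]
cv2.imwrite("pics/s2c.png",cv2.resize(im,None,fx=3,fy=3))
E
```

```text
5.3167 [0.0258 0.5913 0.5967] [[-0.1838 -0.      0.096 ]]
False [-0.735  -0.2006  0.3989] [[-0.1448  0.      0.0949]]
False 7.65 [-0.8024 -0.576   0.5033] [[-0.0398 -0.      0.0951]]
```

View pics/s2c.png

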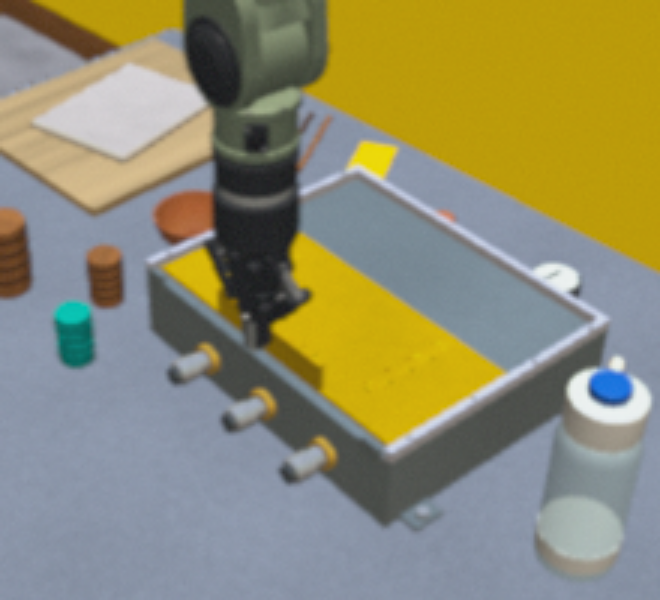

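Fingertips sit in front of the pull (crop px 255,335) and the force stayed under 1 N while the cover slid. Now the slow last stretch to the stop.

Run:
```python
from h import *
np.set_printoptions(precision=4,suppress=True)
b=(0.596,0.0195,np.radians(-4)); q=ori(b[2])
W=lambda x,y,z: box2w((x,y,z),b)[0]
r=bot.move_linear(W(-.012,0,.095),speed=0.02,until_force=8)
print(r,bot.read_clock(),bot.read_ft_force(),w2box(bot.read_position(),b))
bot.wait(0.1)
p=w2box(bot.read_position(),b)[0]
bot.move_linear(W(p[0]-.03,0,.095),speed=0.1)
bot.move_linear(W(-.09,0,.33),speed=0.25)
im,pose=snap("wrist","pics/w3.png"); print(pose,bot.read_clock())
for t in ("valve_red","blue_a_tip","red_tip","cover"): print(t,bot.search_frame("wrist",t))
snap("top","pics/t3.png")
```

```text
True 8.5083 [-0.1649  0.1856  0.4624] [[-0.0245 -0.      0.0944]]
(array([0.5059, 0.0258, 0.3288]), array([ 0.519 , -0.5153, -0.4805,  0.484 ])) 10.1917
valve_red [{'bbox': [304.5, 150.4, 18.2, 48.0], 'confidence': 0.68}, {'bbox': [478.9, 110.4, 43.2, 32.0], 'confidence': 0.4}]
blue_a_tip [{'bbox': [302.9, 149.0, 20.1, 49.8], 'confidence': 0.81}, {'bbox': [242.7, 146.5, 15.3, 55.4], 'confidence': 0.55}, {'bbox': [7.1, 179.7, 142.9, 104.0], 'confidence': 0.19}]
red_tip []
cover [{'bbox': [196.7, 231.1, 249.4, 98.3], 'confidence': 0.84}]
```

View pics/w3.png

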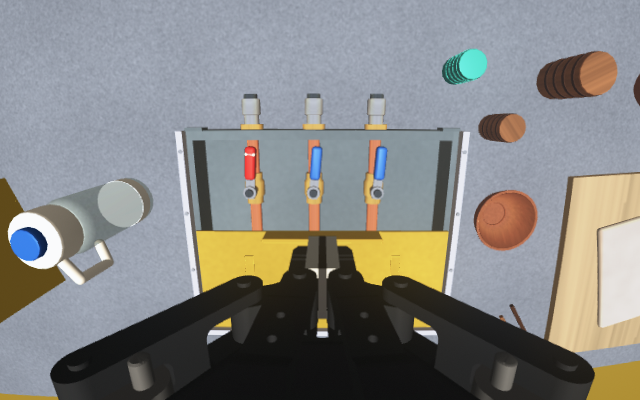

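View pics/t3.png

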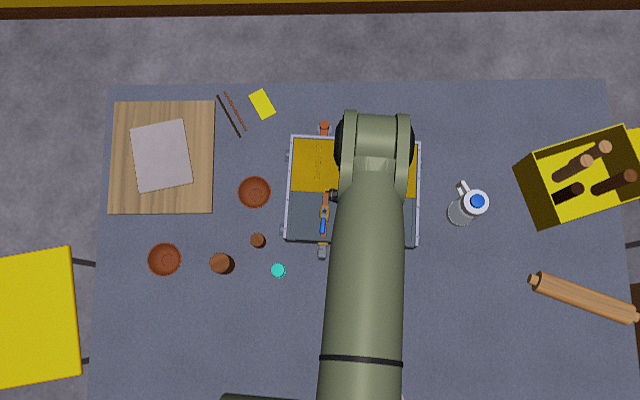

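Run:
```python
from h import *
im=cv2.imread("pics/w3.png")[85:245,175:335]
cv2.imwrite("pics/w3c.png",cv2.resize(im,None,fx=3.75,fy=3.75,interpolation=cv2.INTER_CUBIC))
```

```text
(no output)
```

View pics/w3c.png

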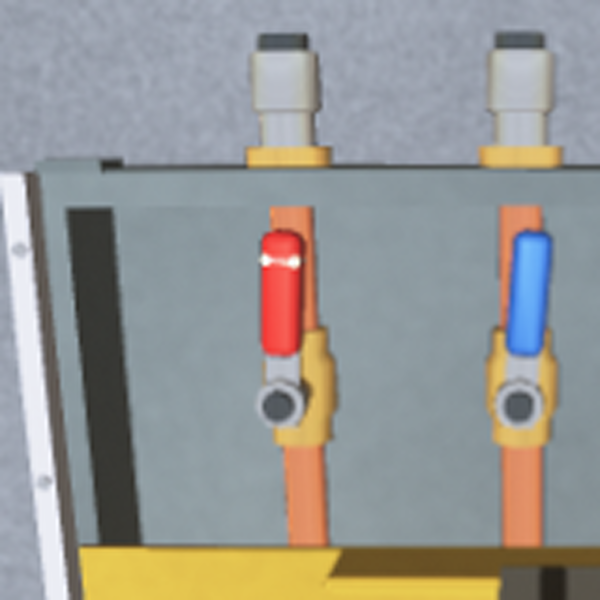

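Run:
```python
from h import *
np.set_printoptions(precision=4,suppress=True)
pose=(np.array([0.5059,0.0258,0.3288]),np.array([0.519,-0.5153,-0.4805,0.484]))
b=(0.596,0.0195,np.radians(-4))
t=lambda *p: np.array(p,float)/3.75+[175,85]
for n,p,z in (("redtip top",(282,231),.072),("red sleeve inner",(281,355),.072),("redL",(262,300),.068),("redR",(301,300),.068),("red pivot",(279,405),.078),("blue pivot",(518,405),.078),("blue tip",(533,231),.072),("railF-out",(3,175),.092),("cover edge",(90,547),.084),("box front in top",(300,206),.08),("flange top",(420,576),.118)):
    print(n,w2box(pix2plane("wrist",t(p),z,pose),b))
for n,p in (("+railF",(469,132)),("-railF",(176,132))): print(n,w2box(pix2plane("wrist",[p],.092,pose),b))
p=np.array([[376,193],[380,148]]); print("blueb",w2box(pix2plane("wrist",p,[.078,.072],pose),b))
print(bot.read_position(),bot.read_tool_rot(),bot.read_gripper_width(),wq(bot.read_tool_rot()).as_matrix())
```

```text
redtip top [[-0.1231 -0.0913  0.072 ]]
red sleeve inner [[-0.0799 -0.094   0.072 ]]
redL [[-0.0988 -0.1006  0.068 ]]
redR [[-0.0987 -0.0868  0.068 ]]
red pivot [[-0.0633 -0.0943  0.078 ]]
blue pivot [[-0.0633 -0.0107  0.078 ]]
blue tip [[-0.1228 -0.0054  0.072 ]]
railF-out [[-0.1434 -0.1774  0.092 ]]
cover edge [[-0.0126 -0.1644  0.084 ]]
box front in top [[-0.1319 -0.083   0.08  ]]
flange top [[-0.0154 -0.0419  0.118 ]]
+railF [[-0.143   0.1801  0.092 ]]
-railF [[-0.143  -0.1772  0.092 ]]
blueb [[-0.0633  0.0715  0.078 ]
 [-0.1212  0.0753  0.072 ]]
[0.506  0.0258 0.3292] [ 0.5189 -0.5153 -0.4806  0.4839] 0.0012616536902186994 [[ 0.0697 -0.007  -0.9975]
 [ 0.9976  0.0005  0.0697]
 [ 0.     -1.      0.007 ]]
```

```bash
python3 - <<'E'
from h import *
np.set_printoptions(precision=4,suppress=True)
b=(0.596,0.0195,np.radians(-4)); q=ori(b[2])
W=lambda x,y,z: box2w((x,y,z),b)[0]
bot.move_pose(W(-.104,-.124,.15),q)
bot.move_linear(W(-.104,-.124,.082),speed=0.1)
print(bot.read_clock(),bot.read_ft_force(),w2box(bot.read_position(),b))
im,pose=snap("wrist","pics/w4.png"); snap("side","pics/s4.png")
E
python3 - <<'E'
import cv2
im=cv2.imread("pics/s4.png")[140:290,250:450]
cv2.imwrite("pics/s4c.png",cv2.resize(im,None,fx=4,fy=4,interpolation=cv2.INTER_CUBIC))
E
```

```text
12.1583 [ 0.3868  0.6774 -0.1576] [[-0.1034 -0.124   0.0826]]
```

View pics/s4c.png

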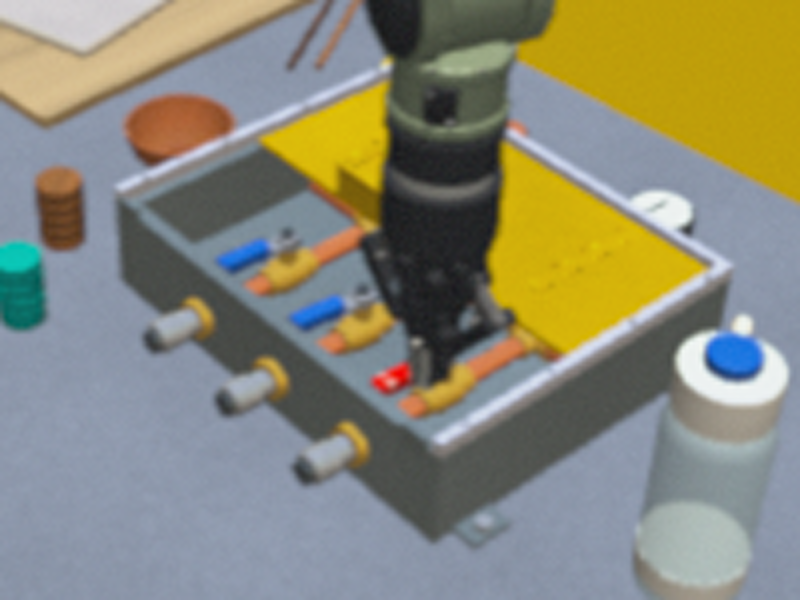

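View pics/w4.png

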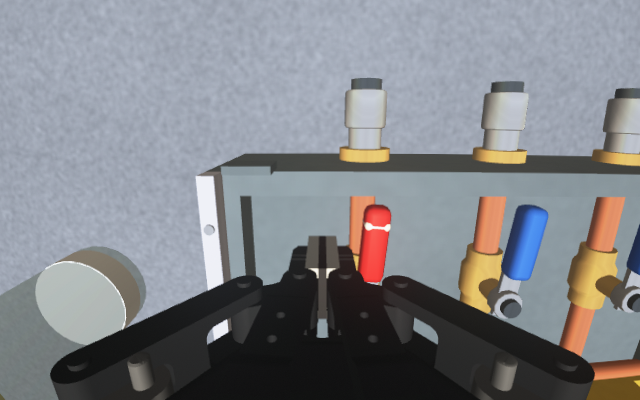

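```bash
python3 - <<'E'
from h import *
np.set_printoptions(precision=4,suppress=True)
b=(0.596,0.0195,np.radians(-4)); q=ori(b[2])
W=lambda x,y,z: box2w((x,y,z),b)[0]
r=bot.move_linear(W(-.104,-.124,.058),speed=0.06,until_force=8)
print("down",r,bot.read_clock(),bot.read_ft_force(),w2box(bot.read_position(),b))
if not r:
    pv=np.array([-.062,-.093]); rr=.042
    for th in np.radians([0,15,30,45,60,72,80]):
        u=np.array([-np.cos(th),np.sin(th)]); d=np.array([np.sin(th),np.cos(th)])
        off=.007+.011*np.sin(th)+.008*np.cos(th)
        c=pv+rr*u-d*off
        r=bot.move_linear(W(c[0],c[1],.058),speed=0.05,until_force=20)
        print(round(np.degrees(th)),r,bot.read_clock(),bot.read_ft_force(),w2box(bot.read_position(),b))
        if r: break
    snap("side","pics/s5.png"); snap("wrist","pics/w5.png")
E
python3 - <<'E'
import cv2
im=cv2.imread("pics/s5.png")[140:290,250:450]
cv2.imwrite("pics/s5c.png",cv2.resize(im,None,fx=4,fy=4,interpolation=cv2.INTER_CUBIC))
E
```

```text
down False 12.8083 [-0.2025 -0.4598 -1.0281] [[-0.1044 -0.1239  0.0575]]
0 False 13.275 [-1.0483 -5.3454 -0.0856] [[-0.1037 -0.1086  0.0583]]
15 False 13.6167 [ 0.2396 -5.5991 -0.1128] [[-0.1066 -0.0996  0.0585]]
30 False 13.975 [-1.3224 -3.6561  0.2877] [[-0.1082 -0.0888  0.0581]]
45 False 14.35 [-1.3151 -2.4316  0.3569] [[-0.1066 -0.0774  0.0578]]
60 False 14.7417 [-2.3039 -1.8045  0.199 ] [[-0.1011 -0.0666  0.0578]]
72 False 15.1 [-1.5204 -0.8357 -1.2727] [[-0.0943 -0.059   0.0578]]
80 False 15.3917 [-2.514  -0.8339 -1.3139] [[-0.0886 -0.0547  0.0578]]
```

View pics/s5c.png

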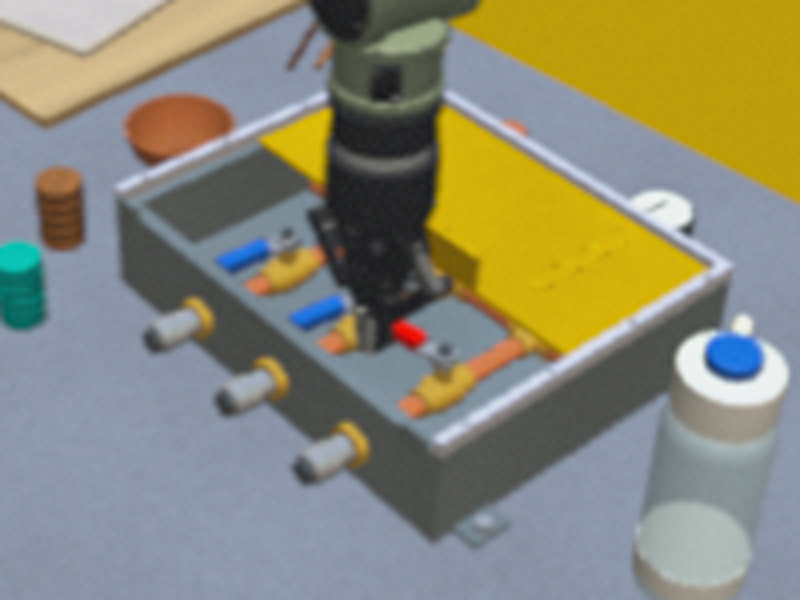

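View pics/w5.png

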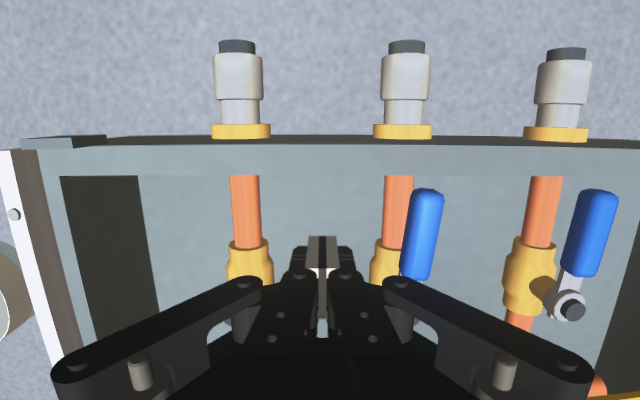

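The red lever has swung nearly square, and the fingers are clear of the blue one (tip at px 425,195). Now the last push to the stop.

Run:
```python
from h import *
np.set_printoptions(precision=4,suppress=True)
b=(0.596,0.0195,np.radians(-4)); q=ori(b[2])
W=lambda x,y,z: box2w((x,y,z),b)[0]
r=bot.move_linear(W(-.070,-.052,.058),speed=0.02,until_force=12)
print(r,bot.read_clock(),bot.read_ft_force(),w2box(bot.read_position(),b))
p=w2box(bot.read_position(),b)[0]
bot.wait(0.3); print(bot.read_ft_force())
bot.move_linear(W(p[0]-.022,-.054,.058),speed=0.06)
bot.move_linear(W(p[0]-.022,-.054,.15),speed=0.12)
bot.move_pose(W(-.10,-.05,.33),q)
im,pose=snap("wrist","pics/w6.png"); print(pose,bot.read_clock())
cv2.imwrite("pics/w6c.png",cv2.resize(im[85:245,175:335,::-1],None,fx=3.75,fy=3.75,interpolation=cv2.INTER_CUBIC))
```

```text
True 16.1167 [-1.5357 -0.494  -0.1497] [[-0.0798 -0.0524  0.0571]]
[-1.112   0.0084 -0.4241]
(array([ 0.4924, -0.0233,  0.3286]), array([ 0.5176, -0.5167, -0.4819,  0.4826])) 18.6083
```

View pics/w6.png

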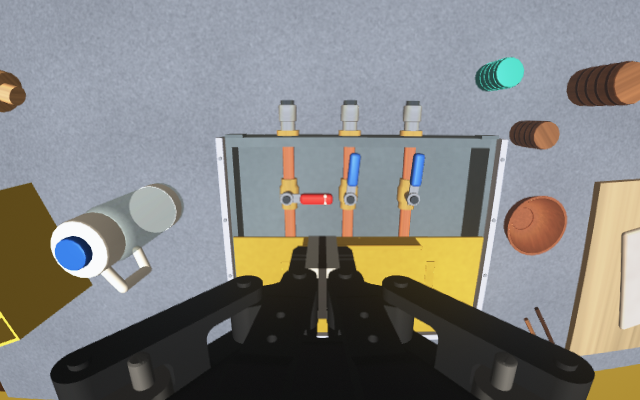

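View pics/w6c.png

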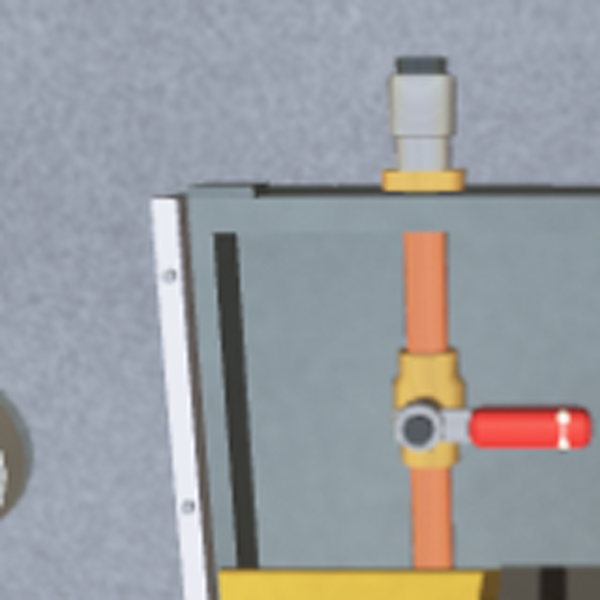

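Run:
```python
from h import *
np.set_printoptions(precision=4,suppress=True)
pose=(bot.read_position(),bot.read_tool_rot()); b=(0.596,0.0195,np.radians(-4))
t=lambda *p: np.array(p,float)/3.75+[175,85]
P=w2box(pix2plane("wrist",np.array([t(473,428),t(590,428)]).reshape(-1,2),.065,pose),b)
d=P[1]-P[0]; print("sleeve axis",P,"angle",np.arctan2(d[1],-d[0]))
print("cover front",w2box(pix2plane("wrist",t(350,571).reshape(1,2),.084,pose),b))
print(bot.read_ft_force(),bot.read_clock())
```

```text
sleeve axis [[-0.0614 -0.0772  0.065 ]
 [-0.0614 -0.035   0.065 ]] angle 1.57097933900829
cover front [[-0.0136 -0.1208  0.084 ]]
[-0.3044 -0.1596 -0.0312] 18.6083
```

Run:
```python
from cell import bot
bot.wait(0.3); bot.close_job(); print(bot.read_clock())
```

```text
the job is handed in; nothing more can be done
the job is handed in; nothing more can be done
```

I slid the yellow cover back to its rear stop with the closed fingertips on its front pull, then swung the red lever shut and lifted clear before handing the job in.

- **Cover:** the last wrist picture puts its front edge at box x of about -14 mm, so its origin is at about +61 mm (nominal +62). The last stretch stopped at my 8 N limit where the rear stop was expected, and the wrist readings I took during the slide were below about 1 N.
- **Red lever:** it measures 1.57 rad, square across its pipe. The pushing readings stayed under 6 N, and the final push stopped at my 12 N limit at the lever's stop.
- **Everything else:** the blue levers, bottle, stamp and bowl look unmoved in that picture; I did not measure their positions again. The gripper was about 0.33 m up, touching nothing, and about 19 s of the 48 s were used.

The box positions from the side and top cameras differed by about 6 mm in y. I used the fit from the wrist camera instead, and both stops came within about 1 mm of where it put them. The networks labelled a blue lever as the red one in one picture, so I picked the red lever by colour in a close crop. No check failed, but handing in reports no verdict.

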